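# Load the index plate with bushes and click it to the third stop

### The arm

A 6-joint arm with a two-finger parallel gripper is mounted at the origin on the work surface. World frame = base frame: x ahead of the robot, y to its left, z up, the work surface at z = 0. Lengths are in m, angles in rad, forces in N, time in s.
With the tool pointing down it reaches from about 0.15 to 0.775 m from the base axis. Payload 6.1 kg.
Tool frame: the origin (TCP) lies at the very end of the fingers, on their centre line; the grasp point (between the pads) lies 19 mm behind it; z points along the fingers, y is the line along which they close (so a half turn about z gives the same grasp; the last joint's range is limited). The gripper opens to 85 mm and grips with 20 to 120 N. Pads are 22 mm wide; open, the fingers measure 114 mm over their backs; the gripper's body (76 mm by 85 mm) begins 54 mm behind the grasp point. The pads swing forward as they close: fully open they stand 13 mm farther back than shut.
Start: joints at [-1.318, 0.126, -0.04, 1.405, 0, 1.571], TCP at [0.131, -0.508, 0.196] pointing down, gripper open.
Joint ranges: [-2.72, 2.72], [-0.95, 1.95], [-1.27, 1.35], [-1.78, 2.02], [-1.46, 1.47], [-3.14, 3.14]. Speed limits (rad/s): [2.39, 2.39, 3.01, 3.14, 3.14, 3.14].

### API

Orientations are given as a 3x3 rotation matrix whose columns are the frame's x, y, z axes.
In Python, from plant import arm, snapshot, camera_params, finder gives the robot as it stands.
- The arm moves only by the tool step_arm, never from a script. Its argument "motion" is a list of rows, each a list of 3 entries, a list of its own where there are three numbers: the turn, a rotation vector about the tool's x, y, z in units of 0.5 rad (1.0 is 0.5 rad), then the shift along the tool's x, y, z in units of 50 cm (1.0 is 50 cm), then the opening, from -1 (shut) to 1 (fully open). A call has 1 to 12 rows; each row is the pose to reach, as a shift and turn from the pose commanded when the call began, along the tool's axes at that moment; what a row does not reach only later rows make up. A row lasts 1/8 s, in which the tool goes at most 62.5 mm and 10.7 degrees, less where a joint would pass 70% of its speed; a pose out of reach is approached as far as the arm can. A call with a number of a shift or a turn outside -1 to 1 is refused whole. A call with a gripper value outside its range is refused whole. The fingers move at their own pace and stop on an object; "newtons" is the grip in N (left out, the last holds). Time passes only in rows, so rows that repeat a pose let the fingers close. It gives the time, the measured TCP pose, the force, the opening and the grip force at its end, in the units of the state.
- arm.sense(): the state, without advancing time (a new reading comes with each control period).
- snapshot(name): name is "side" or "top" or "wrist"; returns the picture (480x640x3 uint8, blue, green, red); there is no depth.
- camera_params(name): a dict with "camera_matrix" (3x3 intrinsics, pixels), "k1" (the pictures are not rectified: a ray, as slopes to the right and down, at radius r is drawn at 1 + k1 r^2 times it, then the intrinsics apply), "position" and "rotation" of the camera in the world. Camera axes: x right, y down, z forward; pixel columns grow to the right and rows downward; lengths in m; the calibration is good to about 2 mm. A picture is of the moment at which its call begins: read the wrist's pose just before it. camera_params takes no time and is no camera call; for the wrist camera it gives the pose at the moment of the call.
- arm.hand_in(): hands the job in; it is judged then, once.
Trained networks look in the newest picture that a camera, given by its name, has taken for a name from the list of things; names that differ only in an ending like _2 or _b are one class to them, and where a whole thing is asked for, a point or a joint stands for the part that bears it (a point fixed in the world has none). Each returns a list of dicts, best first, with "p" (0 to 1); they miss things now and then, are a little off and sometimes report something else, mostly with a low value. They report only what shows in the picture. A call takes as long as a camera call.
- finder.silhouettes(camera, target): "mask" (480x640 bool, what is visible of it).
- finder.landmark_of(camera, target): "xyz" ([x, y, z] in m, in world coordinates, good to about 4 mm: a listed point, or the origin of a listed thing).
The state is a dict: "clock": time; "q": joint angles; "joint_vel": joint speeds; "effort": joint torques, N m; "tcp_pos": TCP position; "tool_rot": TCP orientation; "force": force on the tool from outside, world axes, zero at the start; "ft_torque": the same for the moment, N m; "gripper_width": opening from 0.0 (shut) to 1.0 (fully open); "grasp_force": force on a finger pad.
Only numpy, scipy, OpenCV 4.12 (cv2) and the standard library are available. Lean on these libraries where they do the work, as an engineer would, in place of code of your own. Each camera call takes 0.05 s, during which the arm holds its last target. There are 200 camera calls.

### The job

Fill the two empty posts of the indexing table: the long printed bush goes down on the bare tall post, the short one on the bare short post, both fully home on the plate and let go. Then take the black bar knob in the middle and turn the plate clockwise to its third click stop, counted from its end stop, without running on past it, and keep hold of the knob there for the gauge reading: finish while gripping the knob. Leave the other things on the table where they are.

Things in the scene. Friction and masses are not known exactly. Their poses are not given: they have to be found in the camera images.
- bush_long: the LONG loose bush: a plain white printed sleeve standing upright on the table, 28 mm outside diameter, 16 mm bore right through, 42 mm long. Origin: centre of its underside, z up along the bore
- bush_short: the SHORT loose bush: the same white sleeve, 28 mm outside diameter, 16 mm bore, but only 30 mm long. Origin: centre of its underside, z up along the bore. The two bushes may have changed places
- tall_post (a point): foot of the bare TALL post, on its axis, at the plate's top face: steel post 13 mm in diameter rising 30 mm above the plate, its top 6 mm tapering to 6 mm across. A bush that is home on it has its origin at this point. Turns with the plate, 85 mm from the knob's axis
- short_post (a point): foot of the bare SHORT post, on its axis, at the plate's top face: as the tall one, but rising only 18 mm above the plate. A bush that is home on it has its origin at this point. Turns with the plate, 85 mm from the knob's axis
- indexer: base of the indexing table, an aluminium board 300 x 330 x 12 mm; origin: centre of its underside, under the turning axis. On it turns a round plate, 230 mm across, top face 50 mm above the table, with six posts 60 degrees (85 mm) apart on a circle of 85 mm radius: three tall, three short; two of each kind carry bushes already (fixed, 28 mm across, 42 or 30 mm high)
- index_knob: black bar knob amid the plate, fixed to it. Origin: on the upright turning axis at the plate's top face (50 mm above the table), z up. The bar runs along the knob's own x: 50 mm long, 16 mm wide (pinch it across y), from 10 to 40 mm above the origin, on a collar 28 mm across and 10 mm high. Nothing else stands within 70 mm of the axis
- index_plate (a joint): angle of plate and knob, rad, growing CLOCKWISE from above (the knob's yaw falls). 0 at the end stop; a spring ball clicks in every 0.349 rad: third stop 1.047. Starts at the end stop or first stop. Takes up to 0.25 N m; let go, it falls into the nearer stop. Of 18 rim marks the broad one meets the base's steel pointer at the end stop, the third thin one at the third stop
- gauge_tip (a point): ball end of the dial indicator's thin stylus, 95 mm above the table, 85 mm from the turning axis. At the third stop the tall post with its long bush stands straight under it, 3 mm clear. Farther outward from the axis follow the indicator (40 mm dial, 30 to 70 mm beyond the tip, top at 130 mm) and its steel pillar (75 mm beyond, 14 mm thick, top at 154 mm)
- sample_gear: black printed gear lying flat, 50 mm across, 10 mm thick; origin under its centre. One of the other things on the table, to be left alone.
- sample_bangle: green printed ring lying flat, 72 mm across, 12 mm high; origin under its centre. One of the other things on the table, to be left alone.
- deburrer: hand deburring tool with a screwdriver handle, lying along its own x. One of the other things on the table, to be left alone.
- sample_wheel: blue printed wheel with six spokes, lying flat, 118 mm across, 14 mm high; origin under its centre. One of the other things on the table, to be left alone.
- sample_vase: white printed vase, 56 mm across, 85 mm high; origin under its centre. One of the other things on the table, to be left alone.
- sample_figure: small yellow printed figure, 44 mm across, 66 mm high; origin under its centre. One of the other things on the table, to be left alone.
- caliper: caliper lying flat along its own x, 200 mm long; origin under the middle of its bar. One of the other things on the table, to be left alone.

How it is judged:
By the outcome, as a careful person would: the job done as asked, in the order asked, and still so for the second after the job is handed in, while the arm keeps its last pose, push and grip.
It also fails if it takes over 67 s, if anything falls off the work surface, if the arm or the gripper's body presses on something with over 40 N, if the wrist force passes 120 N, or if a joint passes its speed limit or range.

## Working session

There is one attempt and no reset: what is moved stays moved. The work goes in short steps, Python scripts to look and compute and a tool call to move; the robot and the scene stay as the last step left them, time stands still between calls to the robot, and variables do not carry over. Pictures are saved under pics/ and viewed, at most 10 in all, crops included, and the job is handed in when it is done.

Besides the shell and the picture viewer there is one more tool, called after "Request:" as name([rows], argument=value, ...), one row to a line, values as JSON. step_arm: Moves the arm, as the interface text tells. Its arguments: {"type":"object","properties":{"motion":{"type":"array"},"newtons":{"type":"number"}},"required":["motion"]}

```bash
mkdir -p pics; ls
python3 - <<'E'
from plant import arm, snapshot, camera_params, finder
import cv2,numpy as np
s=arm.sense();print({k:np.round(v,3).tolist() for k,v in s.items()})
for c in("top","side"):
    im=snapshot(c);cv2.imwrite(f"pics/{c}0.png",im)
    p=camera_params(c);print(c,np.round(p["position"],3),np.round(p["rotation"],3).tolist(),np.round(p["camera_matrix"],1).tolist(),p["k1"])
    for t in("bush_long","bush_short","tall_post","short_post","index_knob","gauge_tip","indexer"):
        print(t,[(round(float(d["p"]),2),np.round(d["xyz"],4).tolist()) for d in finder.landmark_of(c,t)[:4]])
E
```

```text
pics
{'clock': 0.0, 'q': [-1.318, 0.126, -0.041, 1.405, 0.0, 1.571], 'joint_vel': [0.0, 0.001, 0.0, -0.001, -0.002, 0.0], 'effort': [0.0, -43.592, 35.292, 0.017, 0.0, 0.0], 'tcp_pos': [0.131, -0.508, 0.195], 'tool_rot': [[0.968, 0.25, -0.0], [0.25, -0.968, 0.002], [0.0, -0.002, -1.0]], 'force': [0.193, 0.543, -0.302], 'ft_torque': [-0.02, -0.002, -0.013], 'grasp_force': 0.0, 'gripper_width': 1.003}
top [ 0.271 -0.076  1.598] [[0.029, -0.985, 0.172], [-1.0, -0.03, -0.003], [0.008, -0.172, -0.985]] [[593.1, 0.0, 326.7], [0.0, 593.1, 244.3], [0.0, 0.0, 1.0]] -0.05267122595372942
bush_long [(0.52, [0.5366, -0.2796, 0.0022]), (0.17, [0.5525, 0.0579, 0.0033])]
bush_short [(0.51, [0.4401, -0.3179, -0.0002]), (0.34, [0.3407, -0.4072, -0.0037])]
tall_post [(0.62, [0.5253, 0.1402, 0.0467]), (0.22, [0.4058, 0.3411, -0.0003])]
short_post [(0.66, [0.4927, -0.0064, 0.0473])]
index_knob [(0.64, [0.5514, 0.0639, 0.0543])]
gauge_tip [(0.7, [0.5863, 0.1382, 0.0978]), (0.56, [0.4029, 0.343, -0.0003])]
indexer [(0.93, [0.5544, 0.0615, 0.0032])]
side [ 0.332 -1.025  0.964] [[0.97, -0.163, 0.18], [-0.243, -0.651, 0.719], [0.0, -0.742, -0.671]] [[576.7, 0.0, 318.2], [0.0, 576.7, 237.8], [0.0, 0.0, 1.0]] -0.11087980228777218
bush_long [(0.68, [0.5344, -0.2809, -0.0042])]
bush_short [(0.53, [0.4432, -0.3161, -0.0003])]
tall_post [(0.57, [0.5265, 0.1405, 0.0499])]
short_post [(0.69, [0.4946, -0.0031, 0.0518])]
index_knob [(0.69, [0.5535, 0.0616, 0.0537]), (0.66, [0.4964, -0.0052, 0.0501]), (0.31, [0.4456, -0.3134, -0.0025])]
gauge_tip [(0.82, [0.586, 0.1355, 0.0966])]
indexer [(0.85, [0.5539, 0.0608, -0.0018])]
```

View pics/top0.png

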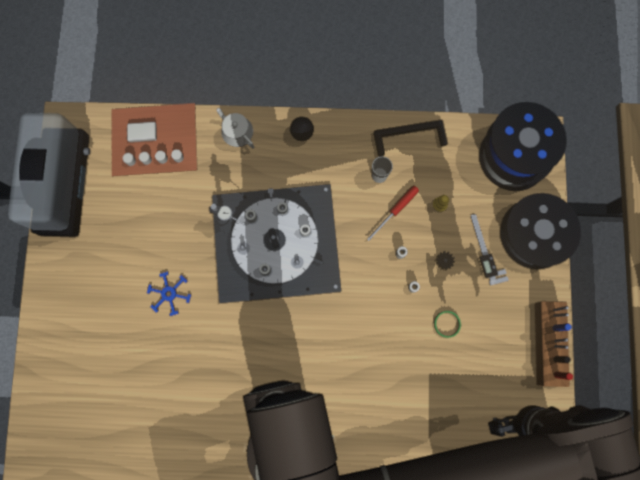

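View pics/side0.png

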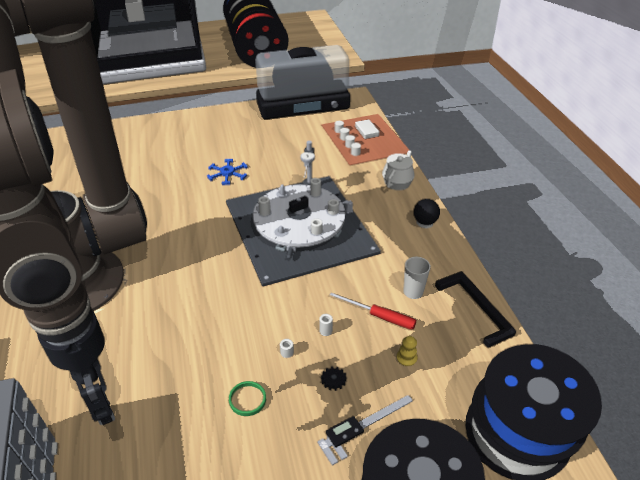

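The top view shows the bushes at (402,252) and (414,287), the plate centred at (275,240) and the gauge at (224,213). In the side view the bush at (326,324) is the longer one and the one at (286,348) the shorter, which agrees with the networks. I'll start moving toward the long bush.

```bash
cat > h.py <<'E'
from plant import arm, snapshot, camera_params, finder
import cv2,numpy as np
from scipy.spatial.transform import Rotation as R
def go(pos,yaw_deg,s=None):
    "shift/turn numbers from the present pose to pos with tool x at yaw, tool down"
    s=s or arm.sense();r=np.array(s["tool_rot"])
    t=np.radians(yaw_deg);c,n=np.cos(t),np.sin(t)
    T=np.array([[c,n,0],[n,-c,0],[0,0,-1]])
    rv=R.from_matrix(r.T@T).as_rotvec()/0.5
    sh=r.T@(np.array(pos)-s["tcp_pos"])/0.5
    print("turn",np.round(rv,4).tolist(),"shift",np.round(sh,4).tolist())
def st():
    s=arm.sense();r=np.array(s["tool_rot"])
    print("t",s["clock"],"tcp",np.round(s["tcp_pos"],4),"yaw",round(np.degrees(np.arctan2(r[1,0],r[0,0])),2),"tilt",np.round(r[:2,2],4),"q",np.round(s["q"],2),"F",np.round(s["force"],1),"w",round(s["gripper_width"],3),"g",round(s["grasp_force"],1))
    return s
def proj(c,X,p=None):
    p=p or camera_params(c);K=np.array(p["camera_matrix"])
    d=(np.atleast_2d(X)-p["position"])@np.array(p["rotation"]);d=d[:,:2]/d[:,2:]
    d=d*(1+p["k1"]*(d**2).sum(1,keepdims=True));return d@K[:2,:2].T+K[:2,2]
def unproj(c,uv,z,p=None):
    "pixels -> points on the level plane z"
    p=p or camera_params(c);K=np.array(p["camera_matrix"])
    m=cv2.undistortPoints(np.float64(uv).reshape(-1,1,2),K,np.array([p["k1"],0,0,0,0.])).reshape(-1,2) if 0 else None
    y=(np.atleast_2d(uv)-K[:2,2])/[K[0,0],K[1,1]];x=y.copy()
    for _ in range(20): x=y/(1+p["k1"]*(x**2).sum(1,keepdims=True))
    d=np.c_[x,np.ones(len(x))]@np.array(p["rotation"]).T
    return p["position"]+d*((z-p["position"][2])/d[:,2:])
E
sed -i '/m=cv2/d' h.py
python3 - <<'E'
from h import *
st();s=arm.sense();p=camera_params("wrist");r=np.array(s["tool_rot"])
print(np.round(r.T@(p["position"]-s["tcp_pos"]),3),np.round(r.T@p["rotation"],3).tolist(),np.round(p["camera_matrix"],0).tolist())
go([0.49,-0.30,0.27],129)
E
```

```text
t 0.8 tcp [ 0.1313 -0.5083  0.1958] yaw 14.48 tilt [ 0.     -0.0001] q [-1.32  0.13 -0.04  1.41  0.    1.57] F [-0.8 -0.6 -0.4] w 0.998 g 0.0
[ 0.067  0.    -0.178] [[0.001, -0.965, -0.262], [1.0, 0.002, -0.001], [0.002, -0.262, 0.965]] [[342.0, 0.0, 318.0], [0.0, 342.0, 238.0], [0.0, 0.0, 1.0]]
turn [0.0002, 0.0002, -3.9974] shift [0.7988, -0.224, -0.1483]
```

Request:
step_arm([
  [[0,0,-0.3],[0.1,-0.03,-0.1],1],
  [[0,0,-0.6],[0.2,-0.06,-0.148],1],
  [[0,0,-0.8],[0.3,-0.09,-0.148],1],
  [[0,0,-1],[0.4,-0.12,-0.148],1],
  [[0,0,-1],[0.5,-0.15,-0.148],1],
  [[0,0,-1],[0.6,-0.18,-0.148],1],
  [[0,0,-1],[0.7,-0.2,-0.148],1],
  [[0,0,-1],[0.8,-0.224,-0.148],1],
  [[0,0,-1],[0.8,-0.224,-0.148],1],
])

```text
clock: 1.92
tcp_pos: [0.4931, -0.298, 0.2686]
tool_rot: [[0.727, 0.687, -0.001], [0.687, -0.727, 0.001], [0.0, -0.001, -1.0]]
force: [-0.2, -0.1, -0.4]
gripper_width: 1.001
grasp_force: 0.0
```

Request:
step_arm([
  [[0,0,-0.35],[0,0,0],1],
  [[0,0,-0.7],[0,0,0],1],
  [[0,0,-1],[0,0,0],1],
])

```text
clock: 2.3
tcp_pos: [0.4899, -0.3002, 0.27]
tool_rot: [[0.308, 0.951, -0.0], [0.951, -0.308, -0.0], [-0.0, -0.0, -1.0]]
force: [-0.4, -0.2, 0.5]
gripper_width: 1.001
grasp_force: 0.0
```

Request:
step_arm([
  [[0,0,-0.35],[0,0,0],1],
  [[0,0,-0.7],[0,0,0],1],
  [[0,0,-1],[0,0,0],1],
])

```text
clock: 2.68
tcp_pos: [0.4898, -0.3004, 0.27]
tool_rot: [[-0.185, 0.983, -0.0], [0.983, 0.185, -0.0], [-0.0, -0.0, -1.0]]
force: [0.7, 0.0, -0.2]
gripper_width: 1.001
grasp_force: 0.0
```

Request:
step_arm([
  [[0,0,-0.35],[0,0,0],1],
  [[0,0,-0.7],[0,0,0],1],
  [[0,0,-1],[0,0,0],1],
  [[0,0,-1],[0,0,0],1],
  [[0,0,-1],[0,0,0],1],
])

```text
clock: 3.3
tcp_pos: [0.4902, -0.3001, 0.2699]
tool_rot: [[-0.628, 0.778, 0.0], [0.778, 0.628, -0.0], [-0.0, -0.0, -1.0]]
force: [-0.6, 0.4, 0.7]
gripper_width: 1.001
grasp_force: 0.0
```

```bash
cat >> h.py <<'E'
from scipy.optimize import minimize
def cyl(c,x,y,z0,h,p,rad=0.014):
    a=np.linspace(0,2*np.pi,40,endpoint=False);m=np.zeros((480,640),np.uint8)
    P=np.vstack([np.c_[x+rad*np.cos(a),y+rad*np.sin(a),np.full(40,z)] for z in(z0,z0+h)])
    cv2.fillConvexPoly(m,cv2.convexHull(np.round(proj(c,P,p)*16).astype(np.int32)),1,shift=4);return m>0
def fit(c,mask,x0,z0,h,p,rad=0.014):
    f=lambda v:-(lambda m:(m&mask).sum()/(m|mask).sum())(cyl(c,v[0]/100,v[1]/100,z0,h,p,rad))
    x0=np.array(x0)*100
    r=minimize(f,x0,method="Nelder-Mead",options=dict(initial_simplex=[x0,x0+[.6,0],x0+[0,.6]],xatol=.005,fatol=1e-4))
    return np.round(r.x/100,4),round(-r.fun,3)
E
python3 - <<'E'
from h import *
st();im=snapshot("wrist");p=camera_params("wrist");cv2.imwrite("pics/w1.png",im)
for t in("bush_long","bush_short"):
    for d in finder.landmark_of("wrist",t)[:3]:print(t,round(d["p"],2),np.round(d["xyz"],4))
    for d in finder.silhouettes("wrist",t)[:3]:
        m=d["mask"];v,u=np.nonzero(m);q=unproj("wrist",[u.mean(),v.mean()],0.02,p)[0,:2]
        print(t,round(d["p"],2),m.sum(),u.mean().round(),v.mean().round(),[fit("wrist",m,q,0,h,p) for h in(.042,.03)])
E
```

```text
t 3.3 tcp [ 0.4902 -0.3001  0.2699] yaw 128.9 tilt [ 0.     -0.0001] q [-0.55  0.24  0.26  1.59 -0.    0.34] F [-0.6  0.4  0.7] w 1.001 g 0.0
bush_long 0.87 [ 5.369e-01 -2.803e-01 -5.000e-04]
bush_long 0.84 466 355.0 210.0 [(array([ 0.5344, -0.2798]), np.float64(0.813)), (array([ 0.5351, -0.2805]), np.float64(0.883))]
bush_short 0.75 [ 0.44   -0.3141 -0.0022]
bush_short 0.93 384 280.0 185.0 [(array([ 0.4429, -0.3137]), np.float64(0.687)), (array([ 0.4422, -0.3152]), np.float64(0.757))]
```

View pics/w1.png

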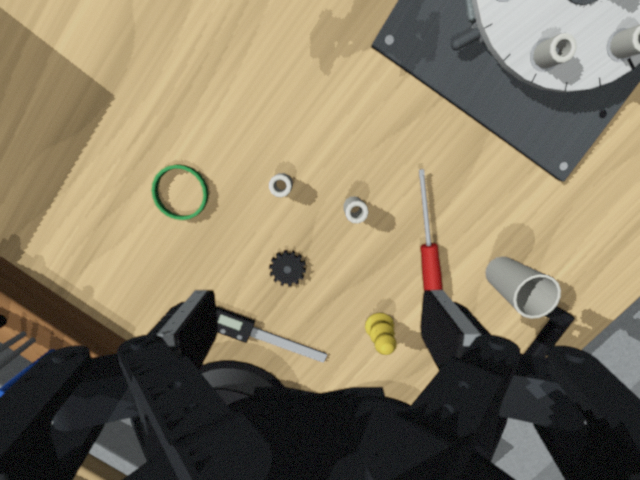

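```bash
python3 -c "
from h import *
go([0.535,-0.280,0.10],129)"
```

```text
turn [-0.0001, 0.0001, 0.0011] shift [-0.0252, 0.0941, 0.3396]
```

Request:
step_arm([
  [[0,0,0],[-0.01,0.04,0.1],1],
  [[0,0,0],[-0.02,0.08,0.2],1],
  [[0,0,0],[-0.025,0.094,0.3],1],
  [[0,0,0],[-0.025,0.094,0.34],1],
  [[0,0,0],[-0.025,0.094,0.34],1],
])

```text
clock: 4.18
tcp_pos: [0.5338, -0.2791, 0.0978]
tool_rot: [[-0.63, 0.776, -0.004], [0.776, 0.63, 0.002], [0.004, -0.002, -1.0]]
force: [0.3, -0.3, -0.0]
gripper_width: 1.001
grasp_force: 0.0
```

```bash
cat >> h.py <<'E'
def bush(t,h,z0=0,n=2):
    im=snapshot("wrist");p=camera_params("wrist")
    for d in finder.landmark_of("wrist",t)[:n]:print(t,round(d["p"],2),np.round(d["xyz"],4))
    for d in finder.silhouettes("wrist",t)[:n]:
        m=d["mask"];v,u=np.nonzero(m);q=unproj("wrist",[u.mean(),v.mean()],z0+h/2,p)[0,:2]
        print(t,round(d["p"],2),m.sum(),u.mean().round(),v.mean().round(),fit("wrist",m,q,z0,h,p))
    return im
E
python3 -c "
from h import *
st();bush('bush_long',.042);go([0.535,-0.280,0.011],129)"
```

```text
t 4.175 tcp [ 0.5338 -0.2791  0.0978] yaw 129.07 tilt [-0.0036  0.0018] q [-0.48  0.29 -0.05  1.23 -0.    0.41] F [ 0.3 -0.3 -0. ] w 1.001 g 0.0
bush_long 0.79 [ 0.5333 -0.2784  0.0022]
bush_long 0.85 1420 317.0 237.0 (array([ 0.5356, -0.2807]), np.float64(0.901))
turn [0.0018, 0.004, 0.0022] shift [0.0017, -0.0008, 0.1807]
```

Request:
step_arm([
  [[0,0,0],[0,0,0.09],1],
  [[0,0,0],[0,0,0.15],1],
  [[0,0,0],[0,0,0.176],1],
  [[0,0,0],[0,0,0.176],0],
  [[0,0,0],[0,0,0.176],-1],
  [[0,0,0],[0,0,0.176],-1],
  [[0,0,0],[0,0,0.176],-1],
  [[0,0,0],[0,0,0.176],-1],
  [[0,0,0],[0,0,0.176],-1],
], newtons=40)

```text
clock: 5.45
tcp_pos: [0.535, -0.2799, 0.0118]
tool_rot: [[-0.63, 0.776, 0.0], [0.776, 0.63, -0.0], [-0.0, 0.0, -1.0]]
force: [-0.0, -0.3, 0.3]
gripper_width: 0.001
grasp_force: 0.0
```

Request:
step_arm([
  [[0,0,0],[0,0,-0.06],-1],
  [[0,0,0],[0,0,-0.16],-1],
  [[0,0,0],[0,0,-0.26],-1],
  [[0,0,0],[0,0,-0.36],-1],
  [[0,0,0],[0,0,-0.4],-1],
  [[0,0,0],[0,0,-0.4],-1],
  [[0,0,0],[0,0,-0.4],-1],
])

```text
clock: 6.32
tcp_pos: [0.5345, -0.2797, 0.2103]
tool_rot: [[-0.63, 0.776, -0.002], [0.776, 0.63, 0.001], [0.002, -0.001, -1.0]]
force: [-0.4, -0.3, -0.4]
gripper_width: 0.002
grasp_force: 0.0
```

Run:
```python
from h import *
s=st();z=s["tcp_pos"][2]-0.012;im=bush('bush_long',.042,z);cv2.imwrite("pics/w2.png",im)
for t in("tall_post","short_post","index_knob","gauge_tip"):
    print(t,[(round(float(d["p"]),2),np.round(d["xyz"],4).tolist()) for d in finder.landmark_of("wrist",t)[:3]])
go([0.50,0.04,0.25],129)
```

```text
t 6.325 tcp [ 0.5345 -0.2797  0.2103] yaw 129.07 tilt [-0.0017  0.0009] q [-0.48  0.28  0.18  1.48 -0.    0.41] F [-0.4 -0.3 -0.4] w 0.002 g 0.0
bush_long 0.96 [ 0.5347 -0.2813  0.0025]
bush_long 0.6 616 317.0 210.0 (array([ 0.5056, -0.2438]), np.float64(0.177))
tall_post []
short_post []
index_knob []
gauge_tip []
turn [-0.0008, -0.0019, 0.0026] shift [0.5404, 0.3492, -0.0773]
```

View pics/w2.png

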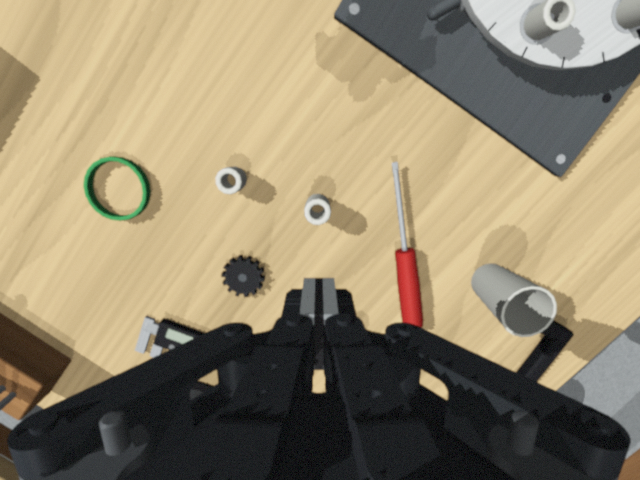

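Run:
```python
from h import *
s=arm.sense();bush('bush_long',.042,0)
snapshot("side");p=camera_params("side")
for t in("bush_long","bush_short"):
    print(t,[np.round(d["xyz"],4).tolist() for d in finder.landmark_of("side",t)[:2]])
    for d in finder.silhouettes("side",t)[:1]:
        h=.042 if t=="bush_long" else .03
        print(fit("side",d["mask"],(.535,-.28) if h>.04 else (.442,-.315),0,h,p), [round(float(fit("side",d["mask"],(.535,-.28) if h>.04 else (.442,-.315),0,k,p)[1]),3) for k in (.03,.042)])
r=np.array(s["tool_rot"])
for o in([0,0,0],[.011,0,0],[-.011,0,0],[0,0,-.013],[0,0,-.019]):print(o,proj("wrist",np.array(s["tcp_pos"])+r@o).round(0))
im=cv2.imread("pics/w2.png")[150:390,160:480];cv2.imwrite("pics/c2.png",cv2.resize(im,(800,600),interpolation=cv2.INTER_CUBIC))
```

```text
bush_long 0.9 [ 0.5326 -0.2813  0.0019]
bush_long 0.95 528 317.0 209.0 (array([ 0.534 , -0.2799]), np.float64(0.721))
bush_long [[0.5328, -0.2806, -0.0032]]
(array([ 0.5366, -0.2799]), np.float64(0.83)) [0.896, 0.83]
bush_short [[0.4461, -0.3133, 0.0009]]
(array([ 0.4432, -0.3165]), np.float64(0.888)) [0.888, 0.74]
[0, 0, 0] [[316. 268.]]
[0.011, 0, 0] [[316. 249.]]
[-0.011, 0, 0] [[316. 287.]]
[0, 0, -0.013] [[316. 277.]]
[0, 0, -0.019] [[316. 281.]]
```

View pics/c2.png

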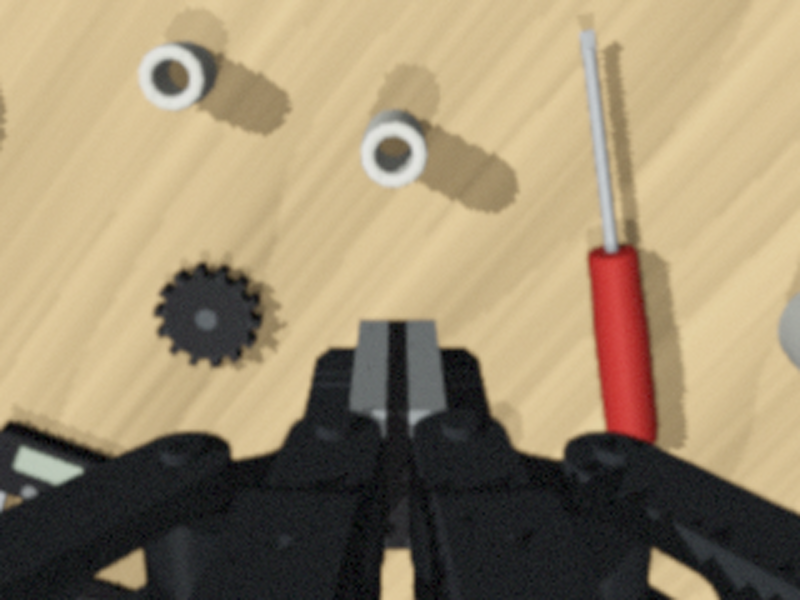

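Run:
```python
from h import *
s=arm.sense();im=snapshot("side")
for o in(0,.038):
    u=proj("side",np.array(s["tcp_pos"])+[0,0,o])[0];print(u);cv2.drawMarker(im,tuple(int(round(a)) for a in u),(0,0,255) if o==0 else (0,255,0),cv2.MARKER_CROSS,5,1)
u=u.astype(int);c=im[u[1]-90:u[1]+90,u[0]-120:u[0]+120];cv2.imwrite("pics/s3.png",cv2.resize(c,(800,600),interpolation=cv2.INTER_CUBIC))
```

```text
[326.66578676 259.00660966]
[326.87334196 244.07533455]
```

View pics/s3.png

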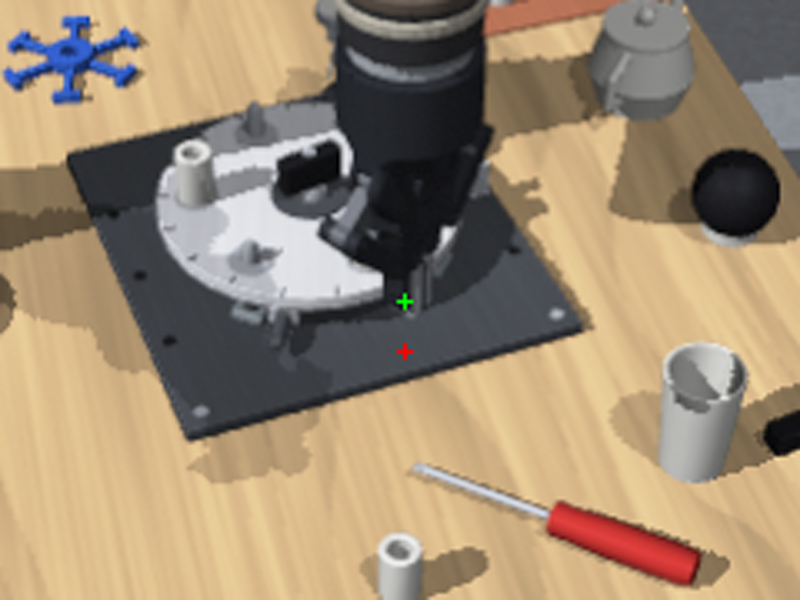

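The fingertips sit about 37 mm behind the reported TCP. Both the wrist view (pad front edge at row 278 instead of 249) and the side view show this, and it explains why the first grip closed above the bush. I'll allow for it and grip again in stages, watching the force.

Request:
step_arm([
  [[0,0,0],[0,0,0.1],1],
  [[0,0,0],[0,0,0.2],1],
  [[0,0,0],[0,0,0.28],1],
  [[0,0,0],[0,0,0.28],1],
  [[0,0,0],[0,0,0.28],1],
  [[0,0,0],[0,0,0.35],1],
  [[0,0,0],[0,0,0.42],1],
  [[0,0,0],[0,0,0.44],1],
  [[0,0,0],[0,0,0.44],1],
])

```text
clock: 8.25
tcp_pos: [0.5357, -0.2803, -0.0068]
tool_rot: [[-0.63, 0.776, 0.001], [0.776, 0.63, -0.001], [-0.001, 0.001, -1.0]]
force: [-0.6, -0.3, 0.0]
gripper_width: 0.998
grasp_force: 0.0
```

Run:
```python
from h import *
st();im=bush('bush_long',.042,0);cv2.imwrite("pics/w4.png",im)
```

```text
t 8.25 tcp [ 0.5357 -0.2803 -0.0068] yaw 129.08 tilt [ 0.0013 -0.0006] q [-0.48  0.34 -0.21  1.01  0.    0.41] F [-0.6 -0.3  0. ] w 0.998 g 0.0
bush_long 0.84 [ 5.340e-01 -2.818e-01 -4.000e-04]
bush_long 0.78 4510 314.0 292.0 (array([ 0.5341, -0.2798]), np.float64(0.916))
```

Request:
step_arm([
  [[0,0,0],[0,0,0.02],1],
  [[0,0,0],[0,0,0.03],0.2],
  [[0,0,0],[0,0,0.03],-0.2],
  [[0,0,0],[0,0,0.03],-1],
  [[0,0,0],[0,0,0.03],-1],
  [[0,0,0],[0,0,0.03],-1],
  [[0,0,0],[0,0,0.03],-1],
], newtons=40)

```text
clock: 9.28
tcp_pos: [0.5351, -0.28, -0.023]
tool_rot: [[-0.63, 0.776, 0.0], [0.776, 0.63, -0.0], [-0.0, 0.0, -1.0]]
force: [0.8, -0.4, 0.8]
gripper_width: 0.306
grasp_force: 39.4
```

Request:
step_arm([
  [[0,0,0],[0,0,-0.06],-1],
  [[0,0,0],[0,0,-0.16],-1],
  [[0,0,0],[0,0,-0.26],-1],
  [[0,0,0],[0,0,-0.36],-1],
  [[0,0,0],[0,0,-0.45],-1],
  [[0,0,0],[0,0,-0.48],-1],
  [[0,0,0],[0,0,-0.48],-1],
])

```text
clock: 10.15
tcp_pos: [0.5353, -0.2801, 0.217]
tool_rot: [[-0.63, 0.776, 0.001], [0.776, 0.63, -0.001], [-0.001, 0.0, -1.0]]
force: [0.0, 0.5, -0.6]
gripper_width: 0.31
grasp_force: 39.3
```

Run:
```python
from h import *
st();go([0.56,0.0,0.22],129)
```

```text
t 10.15 tcp [ 0.5353 -0.2801  0.217 ] yaw 129.07 tilt [ 0.001  -0.0005] q [-0.48  0.28  0.2   1.49  0.    0.41] F [ 0.   0.5 -0.6] w 0.31 g 39.3
turn [0.0009, 0.0021, 0.0026] shift [0.4038, 0.3914, -0.0062]
```

Request:
step_arm([
  [[0,0,0],[0.05,0.05,0],-1],
  [[0,0,0],[0.12,0.12,0],-1],
  [[0,0,0],[0.2,0.19,0],-1],
  [[0,0,0],[0.28,0.27,0],-1],
  [[0,0,0],[0.35,0.34,0],-1],
  [[0,0,0],[0.404,0.391,0],-1],
  [[0,0,0],[0.404,0.391,0],-1],
  [[0,0,0],[0.404,0.391,0],-1],
  [[0,0,0],[0.404,0.391,0],-1],
])

```text
clock: 11.28
tcp_pos: [0.5591, -0.0009, 0.216]
tool_rot: [[-0.629, 0.777, -0.001], [0.777, 0.629, -0.0], [0.001, -0.001, -1.0]]
force: [-0.1, -0.5, 0.3]
gripper_width: 0.31
grasp_force: 39.4
```

Run:
```python
from h import *
st();im=snapshot("wrist");cv2.imwrite("pics/w5.png",im)
for t in("tall_post","short_post","index_knob","gauge_tip","indexer","bush_long"):
    print(t,[(round(float(d["p"]),2),np.round(d["xyz"],4).tolist()) for d in finder.landmark_of("wrist",t)[:3]])
    print(proj("wrist",[dict(tall_post=(.526,.14,.05),short_post=(.4935,-.005,.05),index_knob=(.553,.062,.09),gauge_tip=(.586,.137,.095)).get(t,(.553,.062,.05))]).round())
```

```text
t 11.275 tcp [ 0.5591 -0.0009  0.216 ] yaw 128.99 tilt [-0.0012 -0.0002] q [-0.    0.19  0.09  1.46 -0.    0.89] F [-0.1 -0.5  0.3] w 0.31 g 39.4
tall_post [(0.88, [0.525, 0.1435, 0.0516]), (0.66, [0.5861, 0.1409, 0.0937])]
[[385.  74.]]
short_post [(0.65, [0.4953, -0.0009, 0.0512])]
[[263. 174.]]
index_knob [(0.81, [0.5503, 0.0606, 0.048])]
[[357. 161.]]
gauge_tip [(0.6, [0.5906, 0.1437, 0.0933])]
[[446. 116.]]
indexer [(0.94, [0.5522, 0.0584, 0.0013]), (0.75, [0.4939, 0.001, 0.0522])]
[[352. 160.]]
bush_long [(0.79, [0.5625, 0.0008, 0.2414])]
[[352. 160.]]
```

View pics/w5.png

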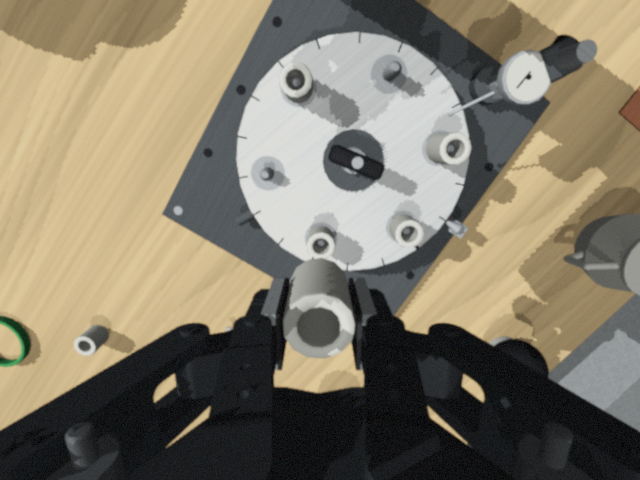

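The view shows the tall post's tip at (393,68), the short post's at (267,174), the knob bar running from (332,152) to (382,170), and the gauge stylus tip near (450,110). The long bush is held upright. Next I'll refine these positions by geometry.

```bash
cat >> h.py <<'E'
def plate(im,p,c="wrist"):
    "axis of the plate from its bright face, circle fit at z=.05"
    g=cv2.cvtColor(im,cv2.COLOR_BGR2HSV);m=((g[...,2]>165)&(g[...,1]<40)).astype(np.uint8)
    m=cv2.morphologyEx(m,cv2.MORPH_OPEN,np.ones((5,5),np.uint8))
    n,l,s,_=cv2.connectedComponentsWithStats(m);k=1+np.argmax(s[1:,4])
    h=max(cv2.findContours((l==k).astype(np.uint8),cv2.RETR_EXTERNAL,cv2.CHAIN_APPROX_NONE)[0],key=len)[:,0]
    X=unproj(c,h,.05,p)[:,:2]
    from scipy.optimize import least_squares
    f=least_squares(lambda v:np.hypot(*(X-v[:2]).T)-v[2],[.553,.062,.115],loss="soft_l1",f_scale=.0005)
    return f.x
E
python3 - <<'E'
from h import *
im=cv2.imread("pics/w5.png");p=camera_params("wrist")
print("plate",plate(im,p).round(4))
print("top",plate(cv2.imread("pics/top0.png"),camera_params("top"),"top").round(4))
print("tall",unproj("wrist",[[393,68]],.079,p),"short",unproj("wrist",[[267,174]],.067,p))
k=unproj("wrist",[[332,152],[382,170],[357,162]],.09,p);print("knob",k.round(4),np.degrees(np.arctan2(*(k[1]-k[0])[[1,0]])))
for d in finder.silhouettes("wrist","index_knob")[:2]:
    m=d["mask"];r=cv2.minAreaRect(np.argwhere(m)[:,::-1].astype(np.float32));b=unproj("wrist",cv2.boxPoints(r),.09,p)
    print(round(d["p"],2),m.sum(),b.round(4)[:,:2].tolist())
cv2.imwrite("pics/c5.png",cv2.resize(im[30:270,220:500],(784,672)[:2],interpolation=cv2.INTER_CUBIC)[:600])
E
```

```text
plate [0.5498 0.0626 0.1105]
top [0.5438 0.0126 0.0654]
tall [[0.52738407 0.14122471 0.079     ]] short [[0.49737405 0.0007468  0.067     ]]
knob [[0.5312 0.0547 0.09  ]
 [0.575  0.0706 0.09  ]
 [0.5535 0.0619 0.09  ]] 19.943932399435774
0.97 1078 [[0.5317, 0.0451], [0.5272, 0.066], [0.5744, 0.0775], [0.5798, 0.0563]]
```

Run:
```python
from h import *
st();go([0.558,0.103,0.13],129)
```

```text
t 11.675 tcp [ 5.594e-01 -1.000e-04  2.169e-01] yaw 129.05 tilt [ 0.0001 -0.    ] q [-0.    0.19  0.09  1.46 -0.    0.89] F [-0.7  0.3 -0.2] w 0.305 g 39.4
turn [0.0002, 0.0002, 0.0017] shift [0.162, 0.1278, 0.1737]
```

Request:
step_arm([
  [[0,0,0],[0.05,0.04,0.05],-1],
  [[0,0,0],[0.11,0.09,0.11],-1],
  [[0,0,0],[0.15,0.12,0.16],-1],
  [[0,0,0],[0.162,0.128,0.174],-1],
  [[0,0,0],[0.162,0.128,0.174],-1],
  [[0,0,0],[0.162,0.128,0.174],-1],
  [[0,0,0],[0.162,0.128,0.174],-1],
])

```text
clock: 12.55
tcp_pos: [0.5587, 0.1027, 0.1309]
tool_rot: [[-0.629, 0.777, 0.002], [0.777, 0.629, 0.0], [-0.001, 0.001, -1.0]]
force: [-0.5, -0.0, -1.2]
gripper_width: 0.309
grasp_force: 39.4
```

Run:
```python
from h import *
st();im=snapshot("wrist");cv2.imwrite("pics/w6.png",im)
for t in("tall_post","short_post","index_knob","gauge_tip","bush_long"):
    print(t,[(round(float(d["p"]),2),np.round(d["xyz"],4).tolist()) for d in finder.landmark_of("wrist",t)[:3]])
print(proj("wrist",[[.5265,.1415,.05],[.5265,.1415,.08],[.5265,.1415,.05]]).round())
```

```text
t 12.55 tcp [0.5587 0.1027 0.1309] yaw 129.01 tilt [0.0017 0.0002] q [ 0.18  0.21 -0.08  1.28 -0.    1.07] F [-0.5 -0.  -1.2] w 0.309 g 39.4
tall_post [(0.74, [0.5245, 0.1441, 0.0511])]
short_post [(0.87, [0.4956, -0.0014, 0.0504])]
index_knob [(0.62, [0.5479, 0.0589, 0.0478])]
gauge_tip [(0.85, [0.5863, 0.1397, 0.0934])]
bush_long [(0.72, [0.5602, 0.1031, 0.1553])]
[[317. 168.]
 [316. 171.]
 [317. 168.]]
```

View pics/w6.png

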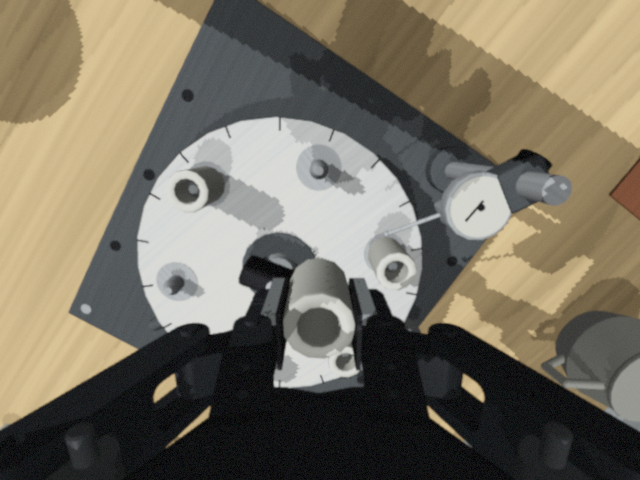

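The tall post's tip is at (319,170), 3 px from the prediction, so the correction is about 1 mm. I'll move over it.

Run:
```python
from h import *
st();go([0.527,0.142,0.066],129)
```

```text
t 12.85 tcp [0.5581 0.1032 0.1299] yaw 129.06 tilt [0.0002 0.    ] q [ 0.18  0.21 -0.08  1.28  0.    1.07] F [ 0.2 -1.   0.1] w 0.307 g 39.4
turn [0.0003, 0.0001, 0.002] shift [0.0995, 0.0006, 0.1278]
```

Request:
step_arm([
  [[0,0,0],[0.05,0,0],-1],
  [[0,0,0],[0.0995,0.0006,0.0],-1],
  [[0,0,0],[0.0995,0.0006,0.05],-1],
  [[0,0,0],[0.0995,0.0006,0.1],-1],
  [[0,0,0],[0.0995,0.0006,0.126],-1],
  [[0,0,0],[0.0995,0.0006,0.126],-1],
  [[0,0,0],[0.0995,0.0006,0.126],-1],
  [[0,0,0],[0.0995,0.0006,0.126],-1],
])

```text
clock: 13.85
tcp_pos: [0.5277, 0.1423, 0.0678]
tool_rot: [[-0.63, 0.776, 0.002], [0.776, 0.63, 0.0], [-0.001, 0.002, -1.0]]
force: [0.4, 0.1, -0.5]
gripper_width: 0.307
grasp_force: 39.4
```

Request:
step_arm([
  [[0,0,0],[0,0,0.01],-1],
  [[0,0,0],[0,0,0.022],-1],
  [[0,0,0],[0,0,0.034],-1],
  [[0,0,0],[0,0,0.034],-1],
])

```text
clock: 14.35
tcp_pos: [0.5265, 0.1419, 0.049]
tool_rot: [[-0.63, 0.776, -0.001], [0.776, 0.63, -0.001], [0.0, -0.001, -1.0]]
force: [1.0, 0.4, -0.3]
gripper_width: 0.304
grasp_force: 39.4
```

Request:
step_arm([
  [[0,0,0],[0,0,0.012],-1],
  [[0,0,0],[0,0,0.024],-1],
  [[0,0,0],[0,0,0.034],-1],
  [[0,0,0],[0,0,0.041],-1],
  [[0,0,0],[0,0,0.041],-1],
  [[0,0,0],[0,0,0.041],-1],
])

```text
clock: 15.1
tcp_pos: [0.5268, 0.1421, 0.0293]
tool_rot: [[-0.63, 0.776, -0.0], [0.776, 0.63, -0.0], [-0.0, -0.0, -1.0]]
force: [0.6, -1.2, -0.6]
gripper_width: 0.304
grasp_force: 39.4
```

Request:
step_arm([
  [[0,0,0],[0,0,0.002],-1],
  [[0,0,0],[0,0,0.004],-1],
  [[0,0,0],[0,0,0.006],-1],
  [[0,0,0],[0,0,0.006],-1],
])

```text
clock: 15.6
tcp_pos: [0.5272, 0.1423, 0.0269]
tool_rot: [[-0.63, 0.776, 0.001], [0.776, 0.63, 0.0], [-0.0, 0.001, -1.0]]
force: [-0.5, -0.2, 5.1]
gripper_width: 0.314
grasp_force: 39.9
```

Contact at the expected height, with a 5 N force, so the bush is home. I'll open partly, rise and check.

Request:
step_arm([
  [[0,0,0],[0,0,-0.002],-0.2],
  [[0,0,0],[0,0,-0.002],0],
  [[0,0,0],[0,0,-0.002],0.05],
  [[0,0,0],[0,0,-0.002],0.05],
  [[0,0,0],[0,0,-0.08],0.05],
  [[0,0,0],[0,0,-0.18],0.05],
  [[0,0,0],[0,0,-0.28],0.05],
  [[0,0,0],[0,0,-0.36],0.05],
  [[0,0,0],[0,0,-0.38],0.05],
  [[0,0,0],[0,0,-0.38],1],
  [[0,0,0],[0,0,-0.38],1],
])

```text
clock: 16.98
tcp_pos: [0.5262, 0.142, 0.2144]
tool_rot: [[-0.63, 0.776, -0.003], [0.776, 0.63, -0.001], [0.001, -0.003, -1.0]]
force: [-0.7, 0.0, -0.5]
gripper_width: 0.923
grasp_force: 0.0
```

Run:
```python
from h import *
st();im=bush("bush_long",.042,.05,3);cv2.imwrite("pics/w7.png",im)
print("axis of tall bush top/base px",proj("wrist",[[.527,.142,.092],[.527,.142,.05]]).round())
go([0.442,-0.316,0.217],129)
```

```text
t 16.975 tcp [0.5262 0.142  0.2144] yaw 129.07 tilt [-0.0027 -0.0007] q [0.26 0.17 0.05 1.46 0.   1.15] F [-0.7  0.  -0.5] w 0.923 g 0.0
bush_long 0.93 [0.5268 0.1431 0.0517]
bush_long 0.86 780 319.0 218.0 (array([0.5272, 0.1435]), np.float64(0.797))
axis of tall bush top/base px [[318. 222.]
 [318. 213.]]
turn [-0.0044, -0.002, 0.0025] shift [-0.6049, -0.7082, -0.0033]
```

Request:
step_arm([
  [[0,0,0],[-0.08,-0.09,0],1],
  [[0,0,0],[-0.16,-0.18,0],1],
  [[0,0,0],[-0.24,-0.27,0],1],
  [[0,0,0],[-0.32,-0.36,0],1],
  [[0,0,0],[-0.4,-0.45,0],1],
  [[0,0,0],[-0.46,-0.54,0.05],1],
  [[0,0,0],[-0.54,-0.63,0.1],1],
  [[0,0,0],[-0.605,-0.708,0.15],1],
  [[0,0,0],[-0.605,-0.708,0.25],1],
  [[0,0,0],[-0.605,-0.708,0.25],1],
  [[0,0,0],[-0.605,-0.708,0.25],1],
])

```text
clock: 18.5
tcp_pos: [0.4432, -0.3156, 0.0926]
tool_rot: [[-0.631, 0.776, 0.001], [0.776, 0.631, -0.0], [-0.001, 0.0, -1.0]]
force: [0.1, -0.2, 0.1]
gripper_width: 1.002
grasp_force: 0.0
```

Run:
```python
from h import *
st();im=bush("bush_short",.03,0)
go([0.442,-0.316,-0.03],129)
```

```text
t 18.5 tcp [ 0.4432 -0.3156  0.0926] yaw 129.11 tilt [ 0.0005 -0.0003] q [-0.62  0.18 -0.2   1.19  0.    0.27] F [ 0.1 -0.2  0.1] w 1.002 g 0.0
bush_short 0.67 [ 0.4404 -0.3115 -0.0009]
bush_short 0.74 1100 317.0 234.0 (array([ 0.4428, -0.3154]), np.float64(0.774))
turn [0.0019, 0.0071, 0.0051] shift [0.0037, -0.0037, 0.2473]
```

Request:
step_arm([
  [[0,0,0],[0.002,0,0.1],1],
  [[0,0,0],[0.002,0,0.18],1],
  [[0,0,0],[0.002,0,0.24],1],
  [[0,0,0],[0.002,0,0.249],0.2],
  [[0,0,0],[0.002,0,0.249],-0.2],
  [[0,0,0],[0.002,0,0.249],-1],
  [[0,0,0],[0.002,0,0.249],-1],
  [[0,0,0],[0.002,0,0.249],-1],
  [[0,0,0],[0.002,0,0.249],-1],
])

```text
clock: 19.77
tcp_pos: [0.4435, -0.3158, -0.0312]
tool_rot: [[-0.63, 0.776, 0.003], [0.776, 0.63, -0.002], [-0.003, 0.001, -1.0]]
force: [-0.8, 0.5, 5.9]
gripper_width: 0.304
grasp_force: 39.9
```

Request:
step_arm([
  [[0,0,0],[0,0,-0.06],-1],
  [[0,0,0],[0,0,-0.16],-1],
  [[0,0,0],[0,0,-0.26],-1],
  [[0,0,0],[0,0,-0.36],-1],
  [[0,0,0],[0,0,-0.42],-1],
  [[0,0,0],[0,0,-0.42],-1],
  [[0,0,0],[0,0,-0.42],-1],
])

```text
clock: 20.65
tcp_pos: [0.4419, -0.3149, 0.1763]
tool_rot: [[-0.63, 0.776, -0.0], [0.776, 0.63, 0.0], [0.0, -0.0, -1.0]]
force: [-0.6, -0.5, -0.2]
gripper_width: 0.303
grasp_force: 39.3
```

Run:
```python
from h import *
st();go([0.527,-0.0405,0.13],129)
```

```text
t 20.65 tcp [ 0.4419 -0.3149  0.1763] yaw 129.07 tilt [-0.0003  0.0002] q [-0.62  0.16 -0.04  1.37 -0.    0.27] F [-0.6 -0.5 -0.2] w 0.303 g 39.3
turn [-0.0002, -0.0007, 0.0025] shift [0.3187, 0.4781, 0.0926]
```

Request:
step_arm([
  [[0,0,0],[0.04,0.06,0],-1],
  [[0,0,0],[0.1,0.15,0],-1],
  [[0,0,0],[0.16,0.24,0],-1],
  [[0,0,0],[0.22,0.33,0],-1],
  [[0,0,0],[0.28,0.42,0.03],-1],
  [[0,0,0],[0.3187,0.478,0.06],-1],
  [[0,0,0],[0.3187,0.478,0.0926],-1],
  [[0,0,0],[0.3187,0.478,0.0926],-1],
  [[0,0,0],[0.3187,0.478,0.0926],-1],
])

```text
clock: 21.78
tcp_pos: [0.5268, -0.0416, 0.1304]
tool_rot: [[-0.629, 0.777, -0.001], [0.777, 0.629, -0.0], [0.0, -0.001, -1.0]]
force: [-0.2, 0.2, -0.6]
gripper_width: 0.304
grasp_force: 39.4
```

Run:
```python
from h import *
st();im=snapshot("wrist");cv2.imwrite("pics/w8.png",im)
for t in("tall_post","short_post","index_knob","gauge_tip","bush_short"):
    print(t,[(round(float(d["p"]),2),np.round(d["xyz"],4).tolist()) for d in finder.landmark_of("wrist",t)[:3]])
for P in([.4957,-.0015,.05],[.4957,-.0015,.068]):
    u=proj("wrist",[P])[0];print(u.round());
cv2.drawMarker(im,tuple(int(round(a)) for a in u),(0,0,255),cv2.MARKER_CROSS,3,1)
cv2.imwrite("pics/c8.png",cv2.resize(im[20:380,80:560],(800,600),interpolation=cv2.INTER_CUBIC))
```

```text
t 21.775 tcp [ 0.5268 -0.0416  0.1304] yaw 128.99 tilt [-0.0006 -0.0001] q [-0.08  0.14 -0.17  1.27 -0.    0.81] F [-0.2  0.2 -0.6] w 0.304 g 39.4
tall_post []
short_post [(0.88, [0.4938, 0.0014, 0.0499])]
index_knob [(0.89, [0.5497, 0.0602, 0.0517])]
gauge_tip []
bush_short [(0.78, [0.5253, -0.0384, 0.1623])]
[318. 166.]
[317. 168.]
```

View pics/c8.png

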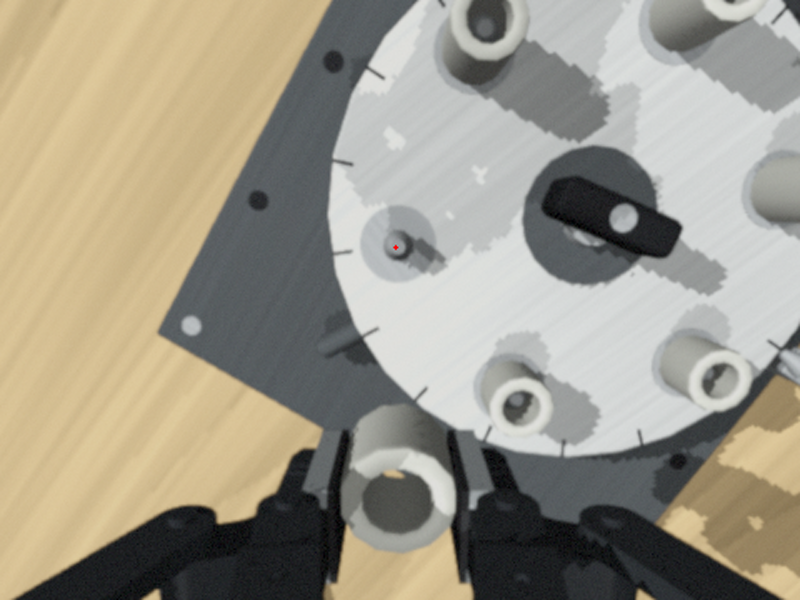

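The short post is at crop (398,243), within 2 mm of the prediction at (395,247). The bar knob's centre is near crop (613,218).

Run:
```python
from h import *
st();go([0.495,0.0,0.045],129)
```

```text
t 22.075 tcp [ 0.5274 -0.0412  0.131 ] yaw 129.02 tilt [ 0.0009 -0.0001] q [-0.08  0.14 -0.16  1.26 -0.    0.81] F [-0.3 -0.3  0.1] w 0.306 g 39.4
turn [0.0012, 0.0012, 0.0008] shift [0.1049, 0.0014, 0.1719]
```

Request:
step_arm([
  [[0,0,0],[0.05,0,0],-1],
  [[0,0,0],[0.104,0.0014,0.0],-1],
  [[0,0,0],[0.104,0.0014,0.07],-1],
  [[0,0,0],[0.104,0.0014,0.13],-1],
  [[0,0,0],[0.104,0.0014,0.17],-1],
  [[0,0,0],[0.104,0.0014,0.17],-1],
  [[0,0,0],[0.104,0.0014,0.17],-1],
  [[0,0,0],[0.104,0.0014,0.17],-1],
])

```text
clock: 23.08
tcp_pos: [0.4957, 0.0003, 0.0467]
tool_rot: [[-0.63, 0.776, 0.002], [0.776, 0.63, 0.0], [-0.001, 0.002, -1.0]]
force: [0.2, 0.3, 0.2]
gripper_width: 0.305
grasp_force: 39.4
```

Request:
step_arm([
  [[0,0,0],[0,0,0.012],-1],
  [[0,0,0],[0,0,0.022],-1],
  [[0,0,0],[0,0,0.03],-1],
  [[0,0,0],[0,0,0.03],-1],
  [[0,0,0],[0,0,0.03],-1],
])

```text
clock: 23.7
tcp_pos: [0.4946, -0.0004, 0.03]
tool_rot: [[-0.63, 0.777, -0.001], [0.777, 0.63, -0.001], [-0.0, -0.001, -1.0]]
force: [0.2, -4.4, -2.3]
gripper_width: 0.301
grasp_force: 39.4
```

Request:
step_arm([
  [[0,0,0],[-0.002,-0.002,0],-1],
  [[0,0,0],[-0.002,-0.002,0.004],-1],
  [[0,0,0],[-0.002,-0.002,0.01],-1],
  [[0,0,0],[-0.002,-0.002,0.015],-1],
  [[0,0,0],[-0.002,-0.002,0.018],-1],
  [[0,0,0],[-0.002,-0.002,0.018],-1],
])

```text
clock: 24.45
tcp_pos: [0.4948, -0.0012, 0.0213]
tool_rot: [[-0.63, 0.776, -0.0], [0.776, 0.63, -0.0], [0.0, -0.0, -1.0]]
force: [0.1, -2.2, -0.8]
gripper_width: 0.305
grasp_force: 39.6
```

Request:
step_arm([
  [[0,0,0],[-0.001,-0.001,0.003],-1],
  [[0,0,0],[-0.001,-0.001,0.006],-1],
  [[0,0,0],[-0.001,-0.001,0.006],-1],
])

```text
clock: 24.82
tcp_pos: [0.4948, -0.0017, 0.0188]
tool_rot: [[-0.63, 0.776, 0.0], [0.776, 0.63, 0.0], [0.0, 0.001, -1.0]]
force: [-0.5, -1.5, 3.2]
gripper_width: 0.299
grasp_force: 40.1
```

Request:
step_arm([
  [[0,0,0],[0,0,0.002],-1],
  [[0,0,0],[0,0,0.002],-1],
  [[0,0,0],[0,0,-0.001],-0.2],
  [[0,0,0],[0,0,-0.001],0.05],
  [[0,0,0],[0,0,-0.001],0.05],
  [[0,0,0],[0,0,-0.001],0.05],
  [[0,0,0],[0,0,-0.08],0.05],
  [[0,0,0],[0,0,-0.18],0.05],
  [[0,0,0],[0,0,-0.28],0.05],
  [[0,0,0],[0,0,-0.36],0.05],
  [[0,0,0],[0,0,-0.38],1],
  [[0,0,0],[0,0,-0.38],1],
])

```text
clock: 26.32
tcp_pos: [0.495, -0.002, 0.2084]
tool_rot: [[-0.63, 0.776, 0.001], [0.776, 0.63, 0.0], [-0.0, 0.0, -1.0]]
force: [0.7, 0.7, -0.5]
gripper_width: 0.922
grasp_force: 0.0
```

Run:
```python
from h import *
st();im=bush("bush_short",.03,.05,3);cv2.imwrite("pics/w9.png",im)
go([0.56,0.0,0.217],129)
```

```text
t 26.325 tcp [ 0.495  -0.002   0.2084] yaw 129.07 tilt [0.0005 0.    ] q [-0.    0.07 -0.08  1.43  0.    0.88] F [ 0.7  0.7 -0.5] w 0.922 g 0.0
bush_short 0.84 [0.4914 0.0034 0.0516]
bush_short 0.24 [ 0.4941 -0.0031  0.0521]
bush_short 0.93 671 318.0 216.0 (array([ 4.937e-01, -2.000e-04]), np.float64(0.746))
turn [-0.0043, -0.0036, 0.0026] shift [-0.0802, 0.1049, -0.0208]
```

Request:
step_arm([
  [[0,0,-0.35],[0,0,-0.02],1],
  [[0,0,-0.7],[0,0,-0.02],1],
  [[0,0,-1],[0,0,-0.02],1],
])

```text
clock: 26.85
tcp_pos: [0.4942, -0.0019, 0.2171]
tool_rot: [[-0.927, 0.374, -0.002], [0.374, 0.927, 0.0], [0.002, -0.001, -1.0]]
force: [-0.5, -0.5, -0.2]
gripper_width: 0.999
grasp_force: 0.0
```

Request:
step_arm([
  [[0,0,-0.35],[0,0,0],1],
  [[0,0,-0.7],[0,0,0],1],
  [[0,0,-1],[0,0,0],1],
  [[0,0,-1],[0,0,0],1],
])

```text
clock: 27.35
tcp_pos: [0.4942, -0.0019, 0.2172]
tool_rot: [[-0.994, -0.109, -0.002], [-0.109, 0.994, -0.0], [0.002, 0.0, -1.0]]
force: [0.3, 0.8, -0.2]
gripper_width: 1.001
grasp_force: 0.0
```

Run:
```python
from h import *
st();go([0.5525,0.061,0.2],197.5)
```

```text
t 27.35 tcp [ 0.4942 -0.0019  0.2172] yaw -173.72 tilt [-0.0023 -0.    ] q [-0.    0.07 -0.05  1.45 -0.   -0.11] F [ 0.3  0.8 -0.2] w 1.001 g 0.0
turn [0.0009, -0.0045, -0.3917] shift [-0.1298, 0.1124, 0.0341]
```

Request:
step_arm([
  [[0,0,-0.2],[-0.05,0.04,0.03],1],
  [[0,0,-0.39],[-0.1,0.08,0.034],1],
  [[0,0,-0.39],[-0.13,0.112,0.034],1],
  [[0,0,-0.39],[-0.13,0.112,0.034],1],
  [[0,0,-0.39],[-0.13,0.112,0.034],1],
])

```text
clock: 27.98
tcp_pos: [0.5527, 0.0607, 0.2016]
tool_rot: [[-0.954, -0.3, -0.0], [-0.3, 0.954, -0.0], [0.0, -0.0, -1.0]]
force: [-0.1, -0.1, -0.4]
gripper_width: 0.998
grasp_force: 0.0
```

Run:
```python
from h import *
s=st();im=snapshot("wrist");p=camera_params("wrist");cv2.imwrite("pics/w10.png",im)
for t in("index_knob","gauge_tip","tall_post","short_post"):
    print(t,[(round(float(d["p"]),2),np.round(d["xyz"],4).tolist()) for d in finder.landmark_of("wrist",t)[:3]])
# dark bar: fit rect after rectifying to the plane z=.09
g=np.mgrid[-40:41,-40:41].reshape(2,-1).T/1000.
W=np.c_[.5525+g[:,0],.061+g[:,1],np.full(len(g),.09)];uv=proj("wrist",W,p).astype(np.float32)
rect=cv2.remap(im,uv[:,0].reshape(81,81),uv[:,1].reshape(81,81),cv2.INTER_LINEAR)
print(proj("wrist",[[.5525,.061,.09]],p).round())
v=rect.max(2);print(np.percentile(v,[2,10,20,30,50]))
for th in(25,35,45,55):
    m=(v<th).astype(np.uint8);n,l,st_,_=cv2.connectedComponentsWithStats(m)
    if n<2: continue
    k=1+np.argmax(st_[1:,4]);a=np.argwhere(l==k)
    mu=a.mean(0);e=np.linalg.svd(a-mu,full_matrices=False)[2][0]
    print(th,st_[k,4],"centre",(.5525+(mu[0]-40)/1000).round(4),(.061+(mu[1]-40)/1000).round(4),"yaw",np.degrees(np.arctan2(e[1],e[0])).round(1),cv2.minAreaRect(a.astype(np.float32)))
cv2.imwrite("pics/c10.png",np.hstack([cv2.resize(im,(480,360)),cv2.resize(rect,(320,360))]))
```

```text
t 27.975 tcp [0.5527 0.0607 0.2016] yaw -162.54 tilt [-0.0004 -0.0003] q [ 0.11  0.19  0.04  1.43 -0.   -0.2 ] F [-0.1 -0.1 -0.4] w 0.998 g 0.0
index_knob [(0.98, [0.5457, 0.0597, 0.0489])]
gauge_tip [(0.7, [0.5895, 0.14, 0.0931])]
tall_post [(0.78, [0.522, 0.148, 0.05])]
short_post [(0.76, [0.4942, -0.0028, 0.0503])]
[[319. 223.]]
[ 36.  66.  93. 117. 210.]
35 40 centre 0.5626 0.0696 yaw 13.0 ((49.264705657958984, 47.94117736816406), (16.492422103881836, 3.6380343437194824), 14.03624439239502)
45 235 centre 0.5655 0.0648 yaw 12.2 ((51.889915466308594, 43.36697769165039), (20.689048767089844, 15.13365650177002), 16.699243545532227)
55 604 centre 0.5501 0.0599 yaw 16.7 ((38.14057159423828, 38.95018005371094), (50.348819732666016, 15.927885055541992), 17.354022979736328)
```

View pics/c10.png

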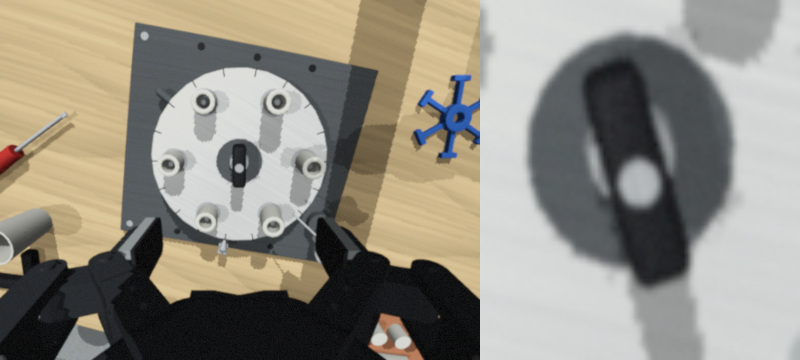

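The rectified view shows the bar 50 × 16 mm with yaw 17.4° and its centre near (0.551,0.060), and all six posts carry bushes. From the gauge and post angles the plate is at its first stop, so 40° remain. Next I'll grip the knob.

Request:
step_arm([
  [[0,0,0],[0,0,0.08],0.2],
  [[0,0,0],[0,0,0.18],0.2],
  [[0,0,0],[0,0,0.26],0.2],
  [[0,0,0],[0,0,0.31],0.2],
  [[0,0,0],[0,0,0.34],0.2],
  [[0,0,0],[0,0,0.34],0.2],
])

```text
clock: 28.98
tcp_pos: [0.5526, 0.0607, 0.031]
tool_rot: [[-0.954, -0.301, -0.001], [-0.301, 0.954, -0.0], [0.001, 0.0, -1.0]]
force: [-0.6, 0.2, 0.8]
gripper_width: 0.6
grasp_force: 0.0
```

Request:
step_arm([
  [[0,0,0],[0,0,0],-0.3],
  [[0,0,0],[0,0,0],-0.5],
  [[0,0,0],[0,0,0],-1],
  [[0,0,0],[0,0,0],-1],
  [[0,0,0],[0,0,0],-1],
  [[0,0,0],[0,0,0],-1],
], newtons=60)

```text
clock: 29.72
tcp_pos: [0.5539, 0.061, 0.0328]
tool_rot: [[-0.954, -0.301, 0.002], [-0.301, 0.954, 0.0], [-0.002, -0.0, -1.0]]
force: [-1.4, -0.1, 4.9]
gripper_width: 0.171
grasp_force: 59.5
```

```bash
python3 -c "
from h import *
s=st();print(np.round(s['ft_torque'],3))"
```

```text
t 29.725 tcp [0.5539 0.061  0.0328] yaw -162.46 tilt [0.0021 0.0003] q [ 0.11  0.23 -0.27  1.06  0.   -0.2 ] F [-1.4 -0.1  4.9] w 0.171 g 59.5
[ 0.007  0.187 -0.144]
```

Request:
step_arm([
  [[0,0,0.1],[0,0,-0.003],-1],
  [[0,0,0.25],[0,0,-0.003],-1],
  [[0,0,0.4],[0,0,-0.003],-1],
  [[0,0,0.55],[0,0,-0.003],-1],
  [[0,0,0.7],[0,0,-0.003],-1],
  [[0,0,0.85],[0,0,-0.003],-1],
  [[0,0,1.0],[0,0,-0.003],-1],
  [[0,0,1.0],[0,0,-0.003],-1],
])

```text
clock: 30.72
tcp_pos: [0.5539, 0.0602, 0.0329]
tool_rot: [[-0.981, 0.192, 0.001], [0.192, 0.981, -0.001], [-0.002, -0.001, -1.0]]
force: [4.8, -2.8, -4.7]
gripper_width: 0.17
grasp_force: 59.5
```

Run:
```python
from h import *
s=st();print(np.round(s['ft_torque'],3));go([0.5525,0.061,.032],157.5)
im=snapshot("wrist");cv2.imwrite("pics/w11.png",im)
for t in("gauge_tip","bush_long","bush_short"):
    print(t,[(round(float(d["p"]),2),np.round(d["xyz"],4).tolist()) for d in finder.landmark_of("wrist",t)[:6]])
```

```text
t 30.725 tcp [0.5539 0.0602 0.0329] yaw 168.92 tilt [ 0.0012 -0.0015] q [ 0.11  0.23 -0.27  1.07 -0.    0.3 ] F [ 4.8 -2.8 -4.7] w 0.17 g 59.5
[-0.62  -0.908  0.08 ]
turn [-0.0021, 0.0032, 0.3986] shift [0.0031, 0.001, 0.0017]
gauge_tip [(0.69, [0.5891, 0.1411, 0.092])]
bush_long [(0.89, [0.5699, 0.1463, 0.0535]), (0.16, [0.5493, 0.0598, 0.0506])]
bush_short [(0.57, [0.4724, 0.0405, 0.0492])]
```

Request:
step_arm([
  [[0,0,0.1],[0,0,0.001],-1],
  [[0,0,0.2],[0,0,0.001],-1],
  [[0,0,0.28],[0,0,0.001],-1],
  [[0,0,0.34],[0,0,0.001],-1],
  [[0,0,0.38],[0,0,0.001],-1],
  [[0,0,0.398],[0,0,0.001],-1],
  [[0,0,0.398],[0,0,0.001],-1],
  [[0,0,0.398],[0,0,0.001],-1],
])

```text
clock: 31.92
tcp_pos: [0.5538, 0.0599, 0.0328]
tool_rot: [[-0.924, 0.382, 0.001], [0.382, 0.924, -0.002], [-0.002, -0.001, -1.0]]
force: [2.7, -5.9, -0.7]
gripper_width: 0.17
grasp_force: 60.0
```

Run:
```python
from h import *
s=st();print(np.round(s['ft_torque'],3))
for c in("wrist","top","side"):
    im=snapshot(c);p=camera_params(c);cv2.imwrite(f"pics/{c}12.png",im)
    for t in("gauge_tip","bush_long","bush_short","index_knob"):
        print(c,t,[(round(float(d["p"]),2),np.round(d["xyz"],4).tolist()) for d in finder.landmark_of(c,t)[:6]])
    for t,h,x in(("bush_long",.042,(.585,.14)),("bush_short",.03,(.467,.058))):
        for d in finder.silhouettes(c,t)[:2]:
            f=fit(c,d["mask"],x,.05,h,p);q=f[0]-[.5525,.061];print(c,t,round(d["p"],2),f,np.degrees(np.arctan2(q[1],q[0])).round(1))
```

```text
t 31.925 tcp [0.5538 0.0599 0.0328] yaw 157.53 tilt [ 0.0014 -0.002 ] q [ 0.11  0.23 -0.27  1.07 -0.    0.5 ] F [ 2.7 -5.9 -0.7] w 0.17 g 60.0
[-0.902 -0.496 -0.087]
wrist gauge_tip [(0.56, [0.5857, 0.1412, 0.0945])]
wrist bush_long [(0.57, [0.5859, 0.1429, 0.0503])]
wrist bush_short [(0.63, [0.4692, 0.0524, 0.0473])]
wrist index_knob [(0.97, [0.5524, 0.0584, 0.0505])]
wrist bush_long 0.95 (array([0.5857, 0.1399]), np.float64(0.896)) 67.2
wrist bush_short 0.74 (array([0.4702, 0.0523]), np.float64(0.795)) -174.0
wrist bush_short 0.18 (array([0.4659, 0.0865]), np.float64(0.054)) 163.6
top gauge_tip []
top bush_long [(0.59, [0.34, -0.4083, 0.0001])]
top bush_short [(0.26, [0.3991, 0.3421, 0.0016])]
top index_knob []
side gauge_tip [(0.77, [0.5853, 0.1352, 0.0987]), (0.29, [0.5198, -0.4005, 0.0038])]
side bush_long [(0.45, [0.5835, 0.1367, 0.0467])]
side bush_short [(0.52, [0.4707, 0.0518, 0.0508])]
side index_knob [(0.5, [0.552, 0.0624, 0.0517])]
side bush_long 0.57 (array([0.5857, 0.138 ]), np.float64(0.163)) 66.7
side bush_short 0.74 (array([0.4383, 0.0719]), np.float64(0.02)) 174.5
side bush_short 0.67 (array([0.4716, 0.0529]), np.float64(0.899)) -174.3
```

```bash
python3 -c "
from h import *
st();print(arm.hand_in())"
```

```text
t 32.975 tcp [0.5538 0.0599 0.0328] yaw 157.54 tilt [ 0.0013 -0.0021] q [ 0.11  0.23 -0.27  1.07 -0.    0.5 ] F [ 2.3 -4.  -0.8] w 0.17 g 60.0
the job is handed in; nothing more can be done
None
```

I handed the job in at 33 s: both bushes are home on their posts, the plate is turned to its third stop by the bush and gauge positions (I did not read the rim marks), and the gripper still holds the knob.

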